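# Open the sprung jaw of the plate vice by its index plunger and hold it open

## Task

Open the engraver's little plate vice so that a blank can be laid in it: pinch the round black plunger knob on the sliding jaw, pull it straight up to its stop so that the pin is clear of its seat hole, and only then, keeping the knob pulled up, draw the jaw back by it against its spring, away from the fixed jaw, until it meets its stop. Both are sprung, so do not let go: finish while still gripping the knob, holding pin up and jaw fully open. Leave the paperweight, the ink glass and the note block where they are.

Things in the scene. Friction and masses are not known exactly. Their poses are not given: they have to be found in the camera images.
- vice: small steel plate vice fixed to the desk, base 150 x 76 x 14 mm. Origin: on the desk top, mid-width; +x runs along the vice to its fixed jaw (far end), z up. Base x = -70 to +80 mm; fixed jaw x = 50 to 74 mm, 44 mm high; sliding jaw on two rods, 70 mm across, 41 mm high, x = 4 to 48 mm when shut; front block x = -64 to -46 mm, 40 mm high.
- knob_center (a point): centre of the plunger's black knurled knob, an upright cylinder, diameter 24 mm, height 28 mm, on the sliding jaw; pin seated, its underside is 54 mm and its top 84 mm above the desk. Below it only a 20 mm wide bush (top at 50 mm) and the jaw's top (41 mm): it can be pinched from above in any direction. Rises with the plunger, travels with the jaw.
- seat_hole (a point): mouth of the seat hole in the top face of the base, 14 mm above the desk, right under the knob when the jaw is shut; it stays where it is when the jaw moves.
- plunger (a joint): lift of the plunger in m: 0 seated, 0.014 fully up at its stop. Its pin reaches 10 mm into the seat hole and locks the jaw; it is out at about 0.010. Spring 4.5 N at 0, 7.5 N at the stop; returns when let go.
- jaw (a joint): opening of the sliding jaw in m, along the vice's -x: 0 shut, 0.030 fully open against its stop. Spring 5 N shut rising to 9 N open, returns when let go. Cannot be opened while the pin is in the hole.
- paperweight: dark felt bean-shaped paperweight, 53 x 105 x 25 mm, loose; bystander. Origin: centre of its underside.
- ink_glass: open cut-glass inkwell, 47 x 47 x 32 mm, loose; bystander. Origin: centre of its underside.
- notes: block of yellow sticky notes, 51 x 38 x 8 mm, loose; bystander. Origin: centre of its underside.
Mind the look-alikes: they are no part of the job. Leave any blue look-alike of the vice alone.

How it is judged:
On the way:
1. the plunger is pulled up to its stop by the fingers while the jaw is still shut (value of joint plunger above 0.0118 m and value of joint jaw below 0.005 m and contact force between the fingers and plunger above 1 N), for 0.1 s.
At the end, for the whole second after the job is handed in: The fingers still grip the knob, the plunger is at its upper stop (within 2.2 mm of its 14 mm lift) and the jaw at its open stop (within 3 mm of its 30 mm travel) (value of joint plunger above 0.0118 m and value of joint jaw above 0.027 m and contact force between the fingers and plunger above 1 N); the arm keeps its last pose, push and grip.
It fails at once if the jaw is drawn (more than 6 mm) with the pin not held clear of the base (value of joint jaw above 0.006 m and value of joint plunger below 0.0108 m).
It fails at once if the paperweight, ink glass or note block is shifted by more than 15 mm (distance of any of paperweight, ink_glass, notes from where it was at the start of the episode above 0.015 m).
It also fails if it takes over 40 s, if anything falls off the work surface, if the arm or the gripper's body presses on something with over 40 N, if the wrist force passes 120 N, or if a joint passes its speed limit or range.

## Robot

A 6-joint arm with a two-finger parallel gripper is mounted at the origin on a cart in front of the work surface, level with it; the furniture and walls round the work are solid. World frame = base frame: x ahead of the robot, y to its left, z up, the work surface at z = 0. Lengths are in m, angles in rad, forces in N, time in s.
With the tool pointing down it reaches from about 0.35 to 0.975 m from the base axis. Payload 4.9 kg.
Tool frame: the origin (TCP) lies between the finger pads; the fingertips stand 22 mm ahead of it and the grasp point (between the pads) lies 3 mm ahead of it; z points along the fingers, y is the line along which they close (so a half turn about z gives the same grasp; the last joint's range is limited). The gripper opens to 85 mm and grips with 20 to 120 N. Pads are 22 mm wide; open, the fingers measure 114 mm over their backs; the gripper's body (76 mm by 85 mm) begins 54 mm behind the grasp point. The pads swing forward as they close: fully open they stand 13 mm farther back than shut.
Start: joints at [1.051, 0.053, 1.613, -0, 1.476, -0.119], TCP at [0.244, 0.575, 0.253] pointing down, gripper open.
Joint ranges: [-3.01, 3.01], [-1.01, 2.22], [0.06, 2.58], [-1.02, 4.17], [0.09, 2.62], [-3.14, 3.14]. Speed limits (rad/s): [2.57, 2.57, 3.14, 3.14, 3.14, 3.14].

## Interface

Orientations are given as a unit quaternion [w, x, y, z].
In Python, from plant import state, grab_frame, get_calibration, job_done, recognise, regions_of gives the robot as it stands.
- The arm moves only by the tool apply_moves, never from a script. Its argument "targets" is a list of rows, each an object with "translation": the shift along the tool's x, y, z normalised to -1 to 1, where 1 is 100 mm, a list of three; "twist": the turn about the tool's z normalised to -1 to 1, where 1 is 0.1 rad; "hand": the opening, from 0 (shut) to 1 (fully open). A call has 1 to 8 rows; each row shifts and turns the commanded pose from where the row before left it, along the tool's axes as they then stand; what a row does not reach is not made up. A row lasts 1/10 s, in which the tool goes at most 50 mm and 8.59 degrees, less where a joint would pass 70% of its speed; a pose out of reach is approached as far as the arm can. A call with a number of a shift or a turn outside -1 to 1 is refused whole. A call with a gripper value outside its range is refused whole. The fingers move at their own pace and stop on an object; the grip force is fixed at half the most. Time passes only in rows, so rows that do not move let the fingers close. It gives the time, the measured TCP pose, the force, the opening and the grip force at its end, in the units of the state.
- state(): the state, without advancing time (a new reading comes with each control period).
- grab_frame(name): name is "side" or "top"; returns the picture (400x640x3 uint8, red, green, blue); there is no depth.
- get_calibration(name): a dict with "camera_matrix" (3x3 intrinsics, pixels), "pose" (4x4, takes a point from camera to world coordinates). Camera axes: x right, y up, looking along -z (the intrinsics and any distortion apply to the point x, -y, -z); pixel columns grow to the right and rows downward; lengths in m; the calibration is good to about 2 mm. A picture is of the moment at which its call begins. get_calibration takes no time and is no camera call.
- job_done(): hands the job in; it is judged then, once.
Trained networks look in the newest picture that a camera, given by its name, has taken for a name from the list of things; names that differ only in an ending like _2 or _b are one class to them, and where a whole thing is asked for, a point or a joint stands for the part that bears it (a point fixed in the world has none). Each returns a list of dicts, best first, with "score" (0 to 1); they miss things now and then, are a little off and sometimes report something else, mostly with a low value. They report only what shows in the picture. A call takes as long as a camera call. They do not tell look-alikes from the thing itself.
- recognise(camera, query): "point" ([x, y, z] in m, in world coordinates, good to about 4 mm: the middle of the surface that is visible of it).
- regions_of(camera, query): "pixels" (400x640 bool, what is visible of it).
The state is a dict: "time": time; "joint_pos": joint angles; "joint_vel": joint speeds; "joint_efforts": joint torques, N m; "tool_pos": TCP position; "tool_rot": TCP orientation; "contact_force": force on the tool from outside, world axes, zero at the start; "ft_torque": the same for the moment, N m; "gripper_width": opening from 0.0 (shut) to 1.0 (fully open); "grasp_force": force on a finger pad.
Only numpy, scipy, OpenCV 4.12 (cv2) and the standard library are available. Lean on these libraries where they do the work, as an engineer would, in place of code of your own. Each camera call takes 0.05 s, during which the arm holds its last target. There are 200 camera calls.

## Working session

There is one attempt and no reset: what is moved stays moved. The work goes in short steps, Python scripts to look and compute and a tool call to move; the robot and the scene stay as the last step left them, time stands still between calls to the robot, and variables do not carry over. Pictures are saved under pics/ and viewed, at most 10 in all, crops included, and the job is handed in when it is done.

Besides the shell and the picture viewer there is one more tool, called after "Emit:" in YAML: its name, and indented under it one key for each argument. apply_moves: Moves the arm, as the interface text tells. Its arguments: {"type":"object","properties":{"targets":{"type":"array"}},"required":["targets"]}

```bash
mkdir -p pics
python3 - <<'E'
from plant import *
import cv2,numpy as np
for c in("top","side"):
    im=grab_frame(c); cv2.imwrite(f"pics/{c}0.png",im[:,:,::-1])
    for q in("vice","knob_center","paperweight","ink_glass","notes"):
        print(c,q,[(np.round(d["point"],3).tolist(),round(d["score"],2)) for d in recognise(c,q)])
s=state();print(s["time"],s["tool_pos"],s["tool_rot"],s["contact_force"],s["gripper_width"])
E
```

```text
top vice [([0.455, 0.147, 0.037], 0.9), ([0.514, -0.128, 0.04], 0.86)]
top knob_center [([0.533, -0.134, 0.085], 0.56)]
top paperweight [([0.522, -0.025, 0.022], 0.65)]
top ink_glass [([0.428, -0.234, 0.025], 0.76)]
top notes [([0.373, -0.186, 0.005], 0.8)]
side vice [([0.459, 0.128, 0.028], 0.93), ([0.522, -0.145, 0.03], 0.72)]
side knob_center [([0.532, -0.149, 0.042], 0.52), ([0.472, 0.14, 0.074], 0.5)]
side paperweight [([0.523, -0.041, 0.02], 0.68), ([0.376, -0.193, 0.005], 0.46)]
side ink_glass [([0.43, -0.25, 0.015], 0.92)]
side notes [([0.376, -0.192, 0.007], 0.74), ([0.533, -0.148, 0.039], 0.21)]
0.6 [0.24384532 0.57545408 0.25331116] [ 1.03184518e-06  1.99051520e-01  9.79989027e-01 -2.80941397e-06] [0.12042001 0.10335117 0.30057417] 1.0003013617764958
```

View pics/top0.png

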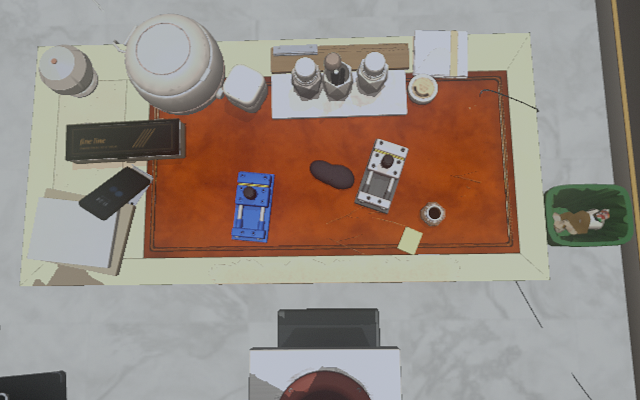

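View pics/side0.png

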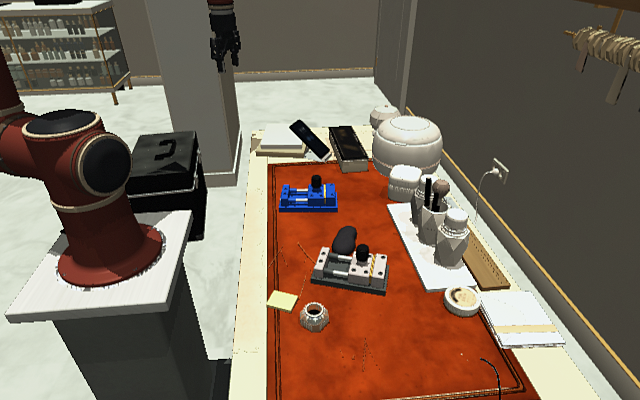

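The top picture shows two vices: a blue one at (253,207) and a steel-grey one at (382,175). In the side picture they are at (310,195) and (350,268). The grey one fits "steel"; the blue one is the look-alike. The grey vice's knob is at about (387,161) in top and (363,252) in side. I'll confirm with one enlarged crop and measure.

```bash
cat > h.py <<'E'
import numpy as np,cv2
from plant import *
def proj(c,P):
    k=get_calibration(c);T=np.linalg.inv(k["pose"]);p=(T[:3,:3]@np.atleast_2d(P).T).T+T[:3,3]
    q=(k["camera_matrix"]@(p*[1,-1,-1]).T).T
    return q[:,:2]/q[:,2:]
def ray(c,uv):
    k=get_calibration(c);d=np.linalg.inv(k["camera_matrix"])@[*uv,1.];d=k["pose"][:3,:3]@(d*[1,-1,-1])
    return k["pose"][:3,3],d/np.linalg.norm(d)
def plane(c,uv,z):
    o,d=ray(c,uv);return o+d*(z-o[2])/d[2]
def tri(obs):
    A=0;b=0
    for c,uv in obs:
        o,d=ray(c,uv);M=np.eye(3)-np.outer(d,d);A=A+M;b=b+M@o
    return np.linalg.solve(A,b)
E
python3 - <<'E'
from h import *
t=cv2.imread("pics/top0.png");s=cv2.imread("pics/side0.png")
a=cv2.resize(t[130:220,345:425],None,fx=5,fy=5,interpolation=cv2.INTER_CUBIC)
b=cv2.resize(s[225:315,305:395],None,fx=5,fy=5,interpolation=cv2.INTER_CUBIC)[:450]
cv2.imwrite("pics/crop.png",np.hstack([a,b])[:, :800])
for c in("top","side"):
    print(c,get_calibration(c)["pose"].round(3).tolist(),get_calibration(c).keys())
    grab_frame(c)
    for q in("knob_center","vice"):
        for r in regions_of(c,q):
            m=r["pixels"];v,u=np.nonzero(m);print(c,q,round(r["score"],2),m.sum(),u.mean(),v.mean(),u.min(),u.max(),v.min(),v.max(),cv2.minAreaRect(np.c_[u,v].astype(np.int32)))
E
```

```text
top [[-0.014, 0.99, -0.14, 0.325], [-0.999, -0.018, -0.031, -0.026], [-0.033, 0.14, 0.99, 1.007], [0.0, 0.0, 0.0, 1.0]] dict_keys(['camera_matrix', 'pose'])
top knob_center 0.59 112 248.27678571428572 191.67857142857142 243 254 186 197 ((248.2500457763672, 191.75003051757812), (11.31370735168457, 10.60660171508789), 45.0)
top knob_center 0.46 459 431.68409586056646 213.49891067538127 419 444 202 225 ((431.75006103515625, 213.75003051757812), (21.920310974121094, 22.62741470336914), 45.0)
top vice 0.83 2440 252.27622950819674 206.07909836065573 231 273 171 240 ((252.0529022216797, 206.3003387451172), (36.51288604736328, 69.17001342773438), 6.709836483001709)
side [[0.995, 0.064, -0.073, 0.392], [-0.096, 0.555, -0.826, -0.72], [-0.012, 0.829, 0.559, 0.575], [0.0, 0.0, 0.0, 1.0]] dict_keys(['camera_matrix', 'pose'])
side knob_center 0.64 203 361.9261083743842 252.40886699507388 356 368 244 261 ((362.0, 252.5), (17.0, 12.0), 90.0)
side knob_center 0.62 95 316.0842105263158 181.03157894736842 312 320 175 187 ((316.0, 181.0), (12.0, 8.0), 90.0)
side vice 0.9 2894 352.16793365583965 270.7442985487215 310 389 243 295 ((351.23828125, 265.98321533203125), (76.69725799560547, 49.00746154785156), 10.007980346679688)
side vice 0.68 1659 308.7462326702833 197.70705244122965 278 337 174 213 ((307.0404052734375, 193.49781799316406), (38.07954406738281, 59.7775993347168), 86.90594482421875)
```

View pics/crop.png

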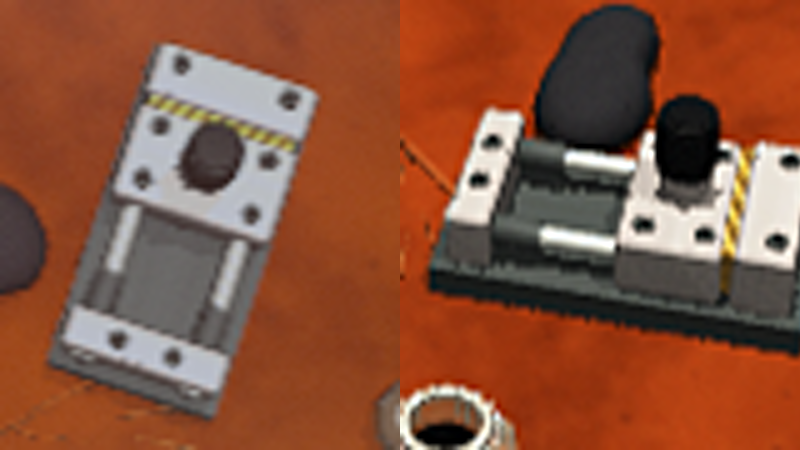

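The crop confirms it: steel-grey vice with a black knob on the sliding jaw (top crop (216,150), so top px (388,160)). Base front corners are at top px (355.4,203) and (388,213), and the sliding jaw's front top corners at (368,169) and (398.5,178). Next I'll fit the pose.

Run:
```python
from h import *
from scipy.optimize import least_squares
T=lambda u,v:(345+(u-.0)/5-.4,130+v/5-.4)
S=lambda u,v:(305+(u-400)/5-.4,225+v/5-.4)
obs=[("top",(-.07,.038,0),T(50,367)),("top",(-.07,-.038,0),T(214,416)),
("top",(.004,.035,.041),T(114,192)),("top",(.004,-.035,.041),T(268,240)),
("side",(-.07,.038,0.014),S(470,215)) if 0 else ("side",(-.07,-.038,0),S(430,290)),
("side",(.004,-.035,.041),S(617,248)),("side",(.048,-.035,.041),S(722,262))]
kt=[("top",.084,T(217,145)),("side",.07,(362,252.4))]
def f(p):
    x,y,a,kx=p;R=lambda P:[x+np.cos(a)*P[0]-np.sin(a)*P[1],y+np.sin(a)*P[0]+np.cos(a)*P[1],P[2]]
    r=[proj(c,R(P))[0]-uv for c,P,uv in obs]+[proj(c,R((kx,0,z)))[0]-uv for c,z,uv in kt]
    return np.concatenate(r)
s=least_squares(f,[.5,-.13,-.2,.026],loss="soft_l1");print(s.x,np.degrees(s.x[2]));print(f(s.x).reshape(-1,2).round(1))
x,y,a,k=s.x;print("knob",x+k*np.cos(a),y+k*np.sin(a))
print(tri([("top",T(213,155)),("side",(362,252.4))]))
for c,z,uv in kt: print(plane(c,uv,z))
```

```text
[ 0.51217664 -0.13265122 -0.34000613  0.02537057] -19.480916362194456
[[-0.6 -0.1]
 [-0.3  1. ]
 [-0.4  0.1]
 [ 0.3  0.7]
 [ 0.3  1.2]
 [ 0.  -0.5]
 [ 1.8  0.4]
 [ 0.1  0.6]
 [ 0.5 -0.1]]
knob 0.5360948138408423 -0.14111212704097692
[ 0.53581107 -0.14085966  0.06976393]
[ 0.53739909 -0.14092872  0.084     ]
[ 0.53505802 -0.14127224  0.07      ]
```

Emit:
apply_moves:
  targets:
    - {"translation": [0,0,0],"twist": -0.6,"hand": 1}
    - {"translation": [-0.32,-0.36,0],"twist": 0,"hand": 1}
    - {"translation": [-0.32,-0.36,0],"twist": 0,"hand": 1}
    - {"translation": [-0.32,-0.36,0],"twist": 0,"hand": 1}
    - {"translation": [-0.32,-0.36,0],"twist": 0,"hand": 1}
    - {"translation": [-0.32,-0.36,0],"twist": 0,"hand": 1}
    - {"translation": [-0.32,-0.36,0],"twist": 0,"hand": 1}
    - {"translation": [-0.32,-0.36,0],"twist": 0,"hand": 1}

```text
time: 1.7
tool_pos: [0.371, 0.2614, 0.2536]
tool_rot: [0.0, 0.169, 0.986, 0.0]
contact_force: [0.0, 0.0, -0.2]
gripper_width: 0.999
grasp_force: 0.0
```

Emit:
apply_moves:
  targets:
    - {"translation": [-0.32,-0.36,0],"twist": 0,"hand": 1}
    - {"translation": [-0.32,-0.36,0],"twist": 0,"hand": 1}
    - {"translation": [-0.32,-0.36,0],"twist": 0,"hand": 1}
    - {"translation": [-0.32,-0.36,0],"twist": 0,"hand": 1}
    - {"translation": [-0.32,-0.36,0],"twist": 0,"hand": 1}
    - {"translation": [-0.32,-0.36,0],"twist": 0,"hand": 1}
    - {"translation": [-0.32,-0.36,0],"twist": 0,"hand": 1}
    - {"translation": [0,0,0],"twist": 0,"hand": 1}

```text
time: 2.5
tool_pos: [0.4987, -0.0539, 0.2534]
tool_rot: [0.0, 0.173, 0.985, -0.001]
contact_force: [-0.1, 1.1, 0.6]
gripper_width: 1.003
grasp_force: 0.0
```

```bash
cat > go.py <<'E'
from h import *
from scipy.spatial.transform import Rotation as Ro
def togo(t,yaw=-0.340):
    s=state();R=Ro.from_quat(s["tool_rot"],scalar_first=True).as_matrix()
    tx=R[:,0];want=np.array([-np.cos(yaw),-np.sin(yaw)])
    err=np.arctan2(tx[0]*want[1]-tx[1]*want[0],tx[:2]@want)
    print("t",s["time"],"pos",s["tool_pos"].round(4),"z",R[:,2].round(3),"togo mm tool",(R.T@(np.array(t)-s["tool_pos"])*1000).round(1),"twist",-err.round(4),"F",np.round(s["contact_force"],1),s["gripper_width"],s["grasp_force"])
E
python3 -c "
from go import *
togo([.536,-.141,.075])"
```

```text
t 2.5 pos [ 0.4987 -0.0539  0.2534] z [ 0.    -0.002 -1.   ] togo mm tool [-64.5 -69.  178.6] twist -0.0072 F [-0.1  1.1  0.6] 1.0029415380427196 0.0
```

Emit:
apply_moves:
  targets:
    - {"translation": [-0.32,-0.34,0],"twist": -0.06,"hand": 1}
    - {"translation": [-0.32,-0.35,0],"twist": 0,"hand": 1}
    - {"translation": [0,0,0.4],"twist": 0,"hand": 1}
    - {"translation": [0,0,0.4],"twist": 0,"hand": 1}
    - {"translation": [0,0,0.4],"twist": 0,"hand": 1}
    - {"translation": [0,0,0],"twist": 0,"hand": 0.75}
    - {"translation": [0,0,0],"twist": 0,"hand": 0.75}

```text
time: 3.2
tool_pos: [0.5349, -0.1351, 0.1334]
tool_rot: [-0.001, 0.166, 0.986, 0.0]
contact_force: [-0.1, -1.4, -0.4]
gripper_width: 0.75
grasp_force: 0.0
```

```bash
python3 -c "
from go import *
togo([.536,-.141,.075])
t=grab_frame('top')[:,:,::-1];s=grab_frame('side')[:,:,::-1]
cv2.imwrite('pics/c1.png',np.hstack([cv2.resize(t[120:230,340:440],(400,440)),cv2.resize(s[190:300,310:410],(400,440))]))
print(proj('side',[[.536,-.141,.069],[.536,-.141,.084]]))"
```

```text
t 3.2 pos [ 0.5349 -0.1351  0.1334] z [-0.001  0.001 -1.   ] togo mm tool [-3.  -5.2 58.4] twist 0.0057 F [-0.1 -1.4 -0.4] 0.750103152591154 0.0
[[362.4209304  252.66700205]
 [362.85499622 246.71759634]]
```

View pics/c1.png

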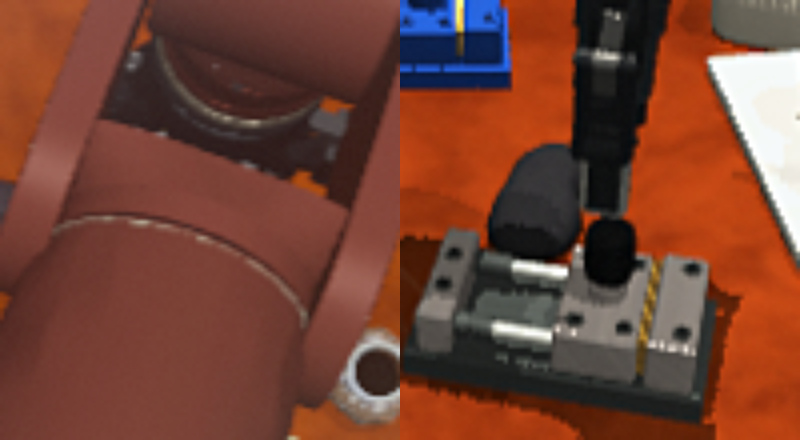

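The gripper hangs over the knob (knob at side crop (610,253), fingers at (605,190)), consistent with the remaining few mm. Now to descend.

Emit:
apply_moves:
  targets:
    - {"translation": [-0.03,-0.05,0],"twist": 0.05,"hand": 0.75}
    - {"translation": [0,0,0.2],"twist": 0,"hand": 0.75}
    - {"translation": [0,0,0.2],"twist": 0,"hand": 0.75}
    - {"translation": [0,0,0.19],"twist": 0,"hand": 0.75}
    - {"translation": [0,0,0],"twist": 0,"hand": 0.75}
    - {"translation": [0,0,0],"twist": 0,"hand": 0.75}

```text
time: 3.9
tool_pos: [0.5372, -0.1418, 0.0758]
tool_rot: [0.001, 0.169, 0.986, -0.0]
contact_force: [-0.1, 0.6, 0.2]
gripper_width: 0.748
grasp_force: 0.0
```

```bash
python3 -c "
from go import *
togo([.536,-.141,.075])"
```

```text
t 3.9 pos [ 0.5372 -0.1418  0.0758] z [ 0.002 -0.001 -1.   ] togo mm tool [1.4 0.4 0.8] twist 0.0001 F [-0.1  0.6  0.2] 0.7484282438215651 0.0
```

Emit:
apply_moves:
  targets:
    - {"translation": [0,0,0],"twist": 0,"hand": 0.4}
    - {"translation": [0,0,0],"twist": 0,"hand": 0}
    - {"translation": [0,0,0],"twist": 0,"hand": 0}
    - {"translation": [0,0,0],"twist": 0,"hand": 0}
    - {"translation": [0,0,0],"twist": 0,"hand": 0}
    - {"translation": [0,0,0],"twist": 0,"hand": 0}

```text
time: 4.5
tool_pos: [0.5382, -0.1393, 0.0765]
tool_rot: [0.002, 0.169, 0.986, 0.002]
contact_force: [2.9, 9.6, 6.1]
gripper_width: 0.263
grasp_force: 58.5
```

Gripped (opening 22 mm, 58 N). I'll relieve the side load, then lift in small steps.

Emit:
apply_moves:
  targets:
    - {"translation": [0,0.02,0],"twist": 0,"hand": 0}
    - {"translation": [0,0,0],"twist": 0,"hand": 0}
    - {"translation": [0,0,-0.03],"twist": 0,"hand": 0}
    - {"translation": [0,0,-0.03],"twist": 0,"hand": 0}
    - {"translation": [0,0,-0.03],"twist": 0,"hand": 0}
    - {"translation": [0,0,0],"twist": 0,"hand": 0}
    - {"translation": [0,0,0],"twist": 0,"hand": 0}

```text
time: 5.2
tool_pos: [0.5381, -0.1389, 0.0832]
tool_rot: [0.002, 0.169, 0.986, 0.001]
contact_force: [6.9, 2.8, -4.9]
gripper_width: 0.258
grasp_force: 59.0
```

Emit:
apply_moves:
  targets:
    - {"translation": [0,0,-0.03],"twist": 0,"hand": 0}
    - {"translation": [0,0,-0.03],"twist": 0,"hand": 0}
    - {"translation": [0,0,0],"twist": 0,"hand": 0}
    - {"translation": [0,0,0],"twist": 0,"hand": 0}

```text
time: 5.6
tool_pos: [0.5379, -0.1388, 0.0888]
tool_rot: [0.001, 0.169, 0.986, 0.001]
contact_force: [7.5, 2.5, -6.5]
gripper_width: 0.26
grasp_force: 59.0
```

Emit:
apply_moves:
  targets:
    - {"translation": [0,0,-0.02],"twist": 0,"hand": 0}
    - {"translation": [0,0,0],"twist": 0,"hand": 0}
    - {"translation": [0,0,0],"twist": 0,"hand": 0}

```text
time: 5.9
tool_pos: [0.5376, -0.1388, 0.0905]
tool_rot: [0.001, 0.169, 0.986, 0.001]
contact_force: [6.9, 2.5, -8.3]
gripper_width: 0.264
grasp_force: 59.3
```

Emit:
apply_moves:
  targets:
    - {"translation": [0,0,-0.02],"twist": 0,"hand": 0}
    - {"translation": [0,0,0],"twist": 0,"hand": 0}
    - {"translation": [0,0,0],"twist": 0,"hand": 0}

```text
time: 6.2
tool_pos: [0.5363, -0.1383, 0.0908]
tool_rot: [-0.0, 0.169, 0.986, 0.001]
contact_force: [6.5, 1.5, -12.9]
gripper_width: 0.26
grasp_force: 60.0
```

The force jumped from -8.3 N to -12.9 N after 14.3 mm of lift, so the plunger should be at its stop. I'll check with a picture before drawing the jaw.

```bash
python3 -c "
from go import *
togo([.536,-.141,.075])
s=grab_frame('side')[:,:,::-1]
cv2.imwrite('pics/c2.png',cv2.resize(s[200:300,300:400],(600,600),interpolation=cv2.INTER_CUBIC))"
```

```text
t 6.2 pos [ 0.5363 -0.1383  0.0908] z [-0.001  0.002 -1.   ] togo mm tool [-0.6 -2.7 15.8] twist 0.0 F [  6.5   1.5 -12.9] 0.26004549374769864 59.997968673706055
```

View pics/c2.png

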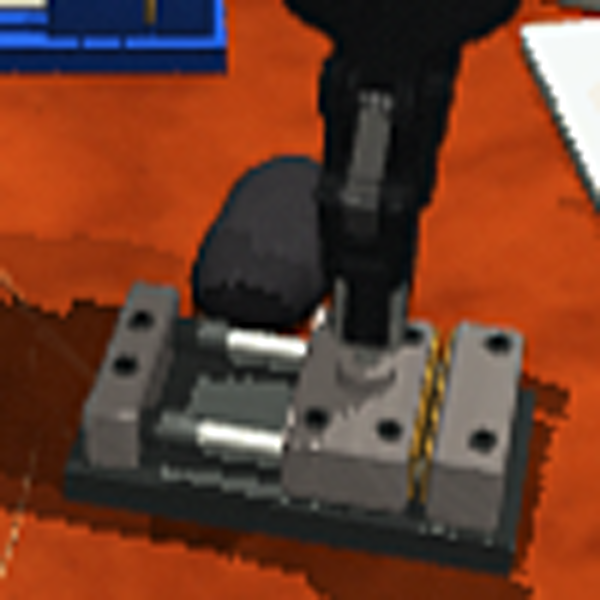

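The picture shows the jaw still shut (jaw gap at (430,420)), with the knob raised in the fingers and the bush and stem exposed at (365,375). Now I'll draw the jaw back along tool +x.

Emit:
apply_moves:
  targets:
    - {"translation": [0,0,-0.01],"twist": 0,"hand": 0}
    - {"translation": [0.04,0,0],"twist": 0,"hand": 0}
    - {"translation": [0.04,0,0],"twist": 0,"hand": 0}
    - {"translation": [0,0,0],"twist": 0,"hand": 0}

```text
time: 6.65
tool_pos: [0.5281, -0.1353, 0.0908]
tool_rot: [-0.001, 0.169, 0.986, 0.001]
contact_force: [6.3, 1.1, -16.0]
gripper_width: 0.263
grasp_force: 59.9
```

```bash
python3 -c "
from go import *
togo([.5363,-.1383,.0908])"
```

```text
t 6.65 pos [ 0.5281 -0.1353  0.0908] z [-0.001  0.003 -1.   ] togo mm tool [-8.8 -0.1 -0. ] twist -0.0 F [  6.3   1.1 -16. ] 0.26259222228419316 59.8502916097641
```

Emit:
apply_moves:
  targets:
    - {"translation": [0.04,0,0],"twist": 0,"hand": 0}
    - {"translation": [0.04,0,0],"twist": 0,"hand": 0}
    - {"translation": [0.04,0,0],"twist": 0,"hand": 0}
    - {"translation": [0.04,0,0],"twist": 0,"hand": 0}
    - {"translation": [0.04,0,0],"twist": 0,"hand": 0}
    - {"translation": [0,0,0],"twist": 0,"hand": 0}
    - {"translation": [0,0,0],"twist": 0,"hand": 0}

```text
time: 7.35
tool_pos: [0.5098, -0.1288, 0.0908]
tool_rot: [-0.0, 0.169, 0.986, 0.001]
contact_force: [10.3, 1.5, -18.1]
gripper_width: 0.262
grasp_force: 59.8
```

Emit:
apply_moves:
  targets:
    - {"translation": [0.02,0,0],"twist": 0,"hand": 0}
    - {"translation": [0,0,0],"twist": 0,"hand": 0}
    - {"translation": [0,0,0],"twist": 0,"hand": 0}

```text
time: 7.65
tool_pos: [0.5094, -0.1287, 0.0909]
tool_rot: [0.002, 0.169, 0.986, 0.001]
contact_force: [15.5, 0.7, -24.5]
gripper_width: 0.263
grasp_force: 59.9
```

```bash
python3 -c "
from go import *
togo([.538,-.1388,.0908])"
```

```text
t 7.65 pos [ 0.5094 -0.1287  0.0909] z [ 0.005  0.001 -1.   ] togo mm tool [-30.4  -0.    0.3] twist -0.0003 F [ 15.5   0.7 -24.5] 0.26270672424335995 59.894705414772034
```

```bash
python3 -c "
from go import *
s=grab_frame('side')[:,:,::-1]
cv2.imwrite('pics/c3.png',cv2.resize(s[200:300,300:400],(600,600),interpolation=cv2.INTER_CUBIC))
togo([.538,-.1388,.0908])"
```

```text
t 7.7 pos [ 0.5094 -0.1286  0.0909] z [ 0.004  0.001 -1.   ] togo mm tool [-30.4  -0.    0.2] twist -0.0004 F [ 16.    0.3 -25.1] 0.26337312618823483 59.899359941482544
```

View pics/c3.png

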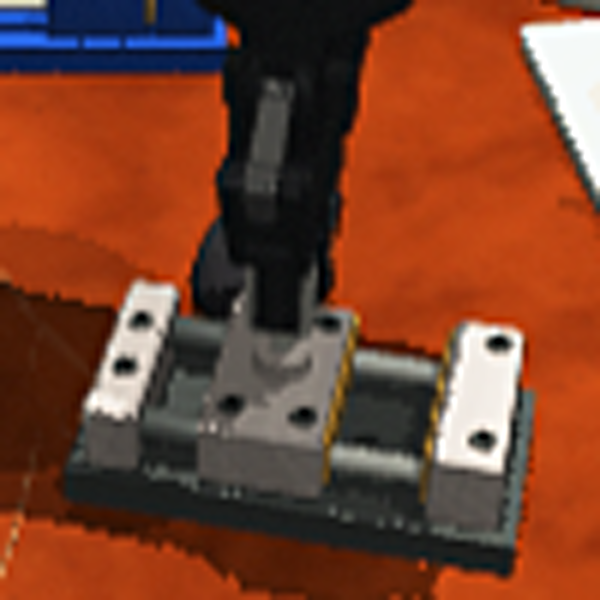

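The jaw is drawn fully back (gap from (345,430) to (430,430)), the knob is still held up, and the forces show both stops loaded. Handing in.

```bash
python3 -c "
from plant import *
print(job_done())"
```

```text
the job is handed in; nothing more can be done
None
```

The job is handed in with the gripper still holding the steel vice's knob: plunger raised about 14 mm to its stop, jaw then drawn back about 30 mm to its open stop; the judge returned no verdict.

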